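# Slide the amber filter under the lens ring

### The arm

A 6-joint arm with a two-finger parallel gripper is mounted at the origin on the work surface. World frame = base frame: x ahead of the robot, y to its left, z up, the work surface at z = 0. Lengths are in m, angles in rad, forces in N, time in s.
With the tool pointing down it reaches from about 0.25 to 0.775 m from the base axis. Payload 4 kg.
Tool frame: the origin (TCP) lies on the mounting face of the last link; the fingertips stand 199 mm ahead of it and the grasp point (between the pads) lies 180 mm ahead of it; z points along the fingers, y is the line along which they close (so a half turn about z gives the same grasp; the last joint's range is limited). The gripper opens to 94 mm and grips with 3 to 60 N. Pads are 16 mm wide; open, the fingers measure 119 mm over their backs; the gripper's body (75 mm by 177 mm) begins 78 mm behind the grasp point.
Start: joints at [-1.362, 0.087, 1.371, -0, 1.684, -0.103], TCP at [0.169, -0.523, 0.405] pointing down, gripper open.
Joint ranges: [-3.1, 3.1], [-0.76, 2.03], [0.27, 2.55], [-1.08, 4.22], [0.17, 2.65], [-2.57, 2.57]. Speed limits (rad/s): [2.79, 2.79, 3.14, 3.14, 3.14, 3.14].

### API

Orientations are given as a 3x3 rotation matrix whose columns are the frame's x, y, z axes.
In Python, from bench import env, telemetry, viewer, ticket, finder gives the robot as it stands. The module is installed in compiled form; this text tells all that it offers. Calls block until the motion is done:
- env.move_to(position, orientation): joint-space move of the TCP to a pose.
- env.move_linear(position, orientation=None, vel=0.15): straight line of the TCP; orientation=None keeps the orientation; vel is the mean speed in m/s.
- env.goto_joints(angles): joint-space move.
- env.set_gripper(opening, grasp_force=None): finger opening in m; grasp_force is the grip in N (None keeps the last); returns when the fingers have stopped.
- env.pause(seconds).
- env.ik(position, orientation): joint angles nearest the present ones, or None.
- telemetry.read_state(): the state.
- viewer.camera(name): name is "side" or "top" or "wrist"; returns the picture (420x560x3 uint8, red, green, blue); there is no depth.
- viewer.camera_info(name): a dict with "intrinsics" (3x3 intrinsics, pixels), "cam_to_world" (4x4, takes a point from camera to world coordinates); the wrist camera has in their place "hand_eye" (4x4, takes a point from camera to tool coordinates, whose origin is the TCP and whose axes are the flange's). Camera axes: x right, y down, z forward; pixel columns grow to the right and rows downward; lengths in m; the calibration is good to about 2 mm. A picture is of the moment at which its call begins: read the wrist's pose just before it. camera_info takes no time and is no camera call.
A pose or a line that the arm cannot do raises env.IKError and nothing moves.
- ticket.hand_in(): hands the job in; it is judged then, once.
Trained networks look in the newest picture that a camera, given by its name, has taken for a name from the list of things; names that differ only in an ending like _2 or _b are one class to them, and where a whole thing is asked for, a point or a joint stands for the part that bears it (a point fixed in the world has none). Each returns a list of dicts, best first, with "p" (0 to 1); they miss things now and then, are a little off and sometimes report something else, mostly with a low value. They report only what shows in the picture. A call takes as long as a camera call. They do not tell look-alikes from the thing itself.
- finder.find_in(query, camera): "bbox" ([left, top, width, height] in pixels, round what is visible of it).
- finder.pinpoint(query, camera): "uv" ([column, row] in pixels: a listed point, or the origin of a listed thing).
The state is a dict: "time": time; "joint_pos": joint angles; "qd": joint speeds; "effort": joint torques, N m; "tcp_pos": TCP position; "eef_rot": TCP orientation; "force": force on the tool from outside, world axes, zero at the start; "wrist_torque": the same for the moment, N m; "grip_width": finger opening in m; "gripper_force": force on a finger pad.
Only numpy, scipy, OpenCV 4.12 (cv2) and the standard library are available. Lean on these libraries where they do the work, as an engineer would, in place of code of your own. Each camera call takes 0.05 s, during which the arm holds its last target. There are 200 camera calls.

### The job

Pick up the filter carrier with the amber filter, lay it in the open end of the guide on the black lens stand with the filter end first, and slide it along the guide under the lens ring until it is fully home against the stop, so that the amber filter sits right below the ring. Let go of it there, and leave the carrier with the blue filter where it lies.

Things in the scene. Friction and masses are not known exactly. Their poses are not given: they have to be found in the camera images.
- carrier_amber: Loose filter carrier, about 150 g: black plate 170 x 50 x 6 mm (x, y, z). Origin: centre of its underside; z up, x along the plate to the filter end. At x = +60 mm a flat ring cell, 46 mm across, top at z = 16 mm, holds an AMBER disc. At x = -70 mm stands an upright aluminium grip block, 30 mm along x, 16 mm along y (pinch it across these 16 mm), from z = 6 to 56 mm.
- carrier_blue: The same kind of carrier (same sizes, origin and axes) with a BLUE disc: not to be moved.
- stand: Fixed lens stand. Origin: on the table, below the lens ring's centre; z up, x = push direction. Dark base x -245 (open end) to 100, y +-55 mm; its top, z = 12 mm, is the guide floor, between aluminium fences 58 mm apart (tops z = 25), straight from x = -200, flaring to 80 mm apart at x = -243. Stop face at x = 25 mm: a carrier against it has its origin at x = -60 mm, its disc at x = 0.
- ring_axis (a point): Centre of the underside of the black lens ring that hangs over the guide, 57 mm above the table (45 mm above the guide floor), straight above the stand's origin; same axes. Ring 73 mm across, bore 54 mm, 16 mm thick, held by an arm from a black column at stand x = 47 to 97 mm, 220 mm high. A carrier's plate and cell pass under the ring, its grip block does not.
Not all that is in view belongs to the job. Leave any turquoise look-alike of the carrier_amber alone.

How it is judged:
On the way:
1. the amber carrier has entered the guide by its open end: it lies along the guide between the fences, its amber disc 30 to 170 mm before the ring's axis and lower than the ring (x of carrier_amber in the frame of stand between -0.23 and -0.09 m and y of carrier_amber in the frame of stand between -0.015 and 0.015 m and z of carrier_amber in the frame of stand below 0.038 m and angle between the x axis of carrier_amber and the x axis of stand, either way round below 0.2 rad), for 0.1 s.
At the end, for the whole second after the job is handed in: The amber carrier is within 12 mm of fully home along and across the guide, flat on the guide floor (4 mm, 0.1 rad), in line with the guide within 10 degrees, its disc below the ring, released and at rest; the blue carrier is within 20 mm of its start (x of carrier_amber in the frame of stand between -0.072 and -0.048 m and y of carrier_amber in the frame of stand between -0.012 and 0.012 m and angle between the x axis of carrier_amber and the x axis of stand, either way round below 0.17 rad and z of carrier_amber in the frame of stand between 0.008 and 0.016 m and angle between carrier_amber's own z axis and vertical below 0.1 rad and linear speed of carrier_amber below 0.02 m/s and distance of carrier_blue from where it was at the start of the episode below 0.02 m); the robot touches nothing.
It fails at once if the blue carrier is moved by more than 30 mm (distance of carrier_blue from where it was at the start of the episode above 0.03 m).
It also fails if it takes over 38 s, if anything falls off the work surface, if the arm or the gripper's body presses on something with over 40 N, if the wrist force passes 120 N, or if a joint passes its speed limit or range.

## Working session

There is one attempt and no reset: what is moved stays moved. The work goes in short steps, each a Python script; the robot and the scene stay as the last script left them, time stands still between calls to the robot, and variables do not carry over. Pictures are saved under pics/ and viewed, at most 10 in all, crops included, and the job is handed in when it is done.

```bash
mkdir -p pics
cat > h.py <<'E'
import numpy as np, cv2
from bench import env, telemetry, viewer, ticket, finder
def info(c):
    i=viewer.camera_info(c); K=np.array(i["intrinsics"])
    if "cam_to_world" in i: return K,np.array(i["cam_to_world"])
    s=telemetry.read_state(); T=np.eye(4); T[:3,:3]=s["eef_rot"]; T[:3,3]=s["tcp_pos"]
    return K,T@np.array(i["hand_eye"])
def ray(KT,uv,z):
    K,T=KT; d=T[:3,:3]@np.linalg.solve(K,[uv[0],uv[1],1.]); o=T[:3,3]
    return o+d*(z-o[2])/d[2]
def proj(KT,p):
    K,T=KT; q=K@(T[:3,:3].T@(np.asarray(p)-T[:3,3])); return q[:2]/q[2]
def save(n,im,): cv2.imwrite(f"pics/{n}.png",cv2.cvtColor(im,cv2.COLOR_RGB2BGR))
E
python3 - <<'E'
from h import *
np.set_printoptions(precision=3,suppress=True)
for c in("top","side"):
    KT=info(c); save(c+"0",viewer.camera(c)); print(c,KT[1])
    for q in("carrier_amber","carrier_blue","stand","ring_axis"):
        for d in finder.pinpoint(q,c)[:4]:
            z=.057 if q=="ring_axis" else 0
            print(q,np.round(d["p"],2),np.round(d["uv"]),ray(KT,d["uv"],z))
print(telemetry.read_state()["time"])
E
```

```text
top [[ 0.029 -0.997  0.073  0.328]
 [-0.999 -0.03  -0.021 -0.218]
 [ 0.023 -0.072 -0.997  1.387]
 [ 0.     0.     0.     1.   ]]
carrier_amber 0.87 [324. 167.] [ 0.568 -0.371  0.   ]
carrier_amber 0.8 [367. 215.] [ 0.417 -0.513  0.   ]
carrier_amber 0.61 [431. 230.] [ 0.376 -0.722  0.   ]
carrier_amber 0.59 [318. 278.] [ 0.211 -0.359  0.   ]
carrier_blue 0.82 [268. 173.] [ 0.543 -0.19   0.   ]
stand 0.6 [135. 160.] [0.573 0.242 0.   ]
ring_axis 0.69 [132. 156.] [0.575 0.231 0.057]
side [[ 0.669 -0.487  0.561 -0.305]
 [-0.743 -0.45   0.495 -0.852]
 [ 0.011 -0.748 -0.663  0.945]
 [ 0.     0.     0.     1.   ]]
carrier_amber 0.91 [442. 360.] [ 0.375 -0.733 -0.   ]
carrier_amber 0.68 [349. 238.] [ 0.546 -0.362  0.   ]
carrier_amber 0.56 [262. 312.] [ 0.202 -0.357  0.   ]
carrier_blue 0.94 [300. 208.] [ 0.548 -0.184  0.   ]
carrier_blue 0.27 [205. 149.] [0.563 0.249 0.   ]
stand 0.75 [208. 151.] [0.561 0.229 0.   ]
ring_axis 0.51 [210. 134.] [0.583 0.236 0.057]
0.5
```

View pics/top0.png

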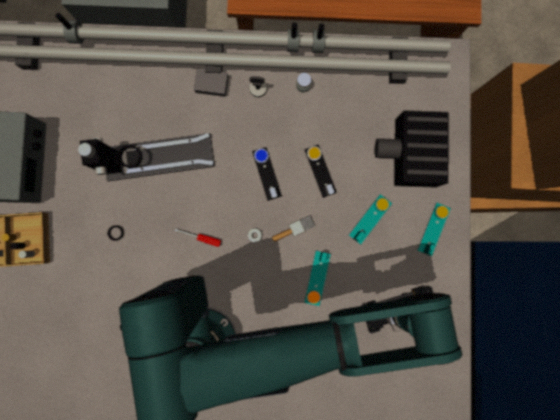

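View pics/side0.png

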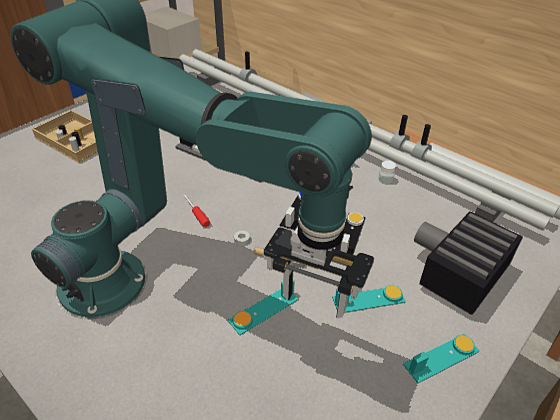

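The black carrier with amber at about (320,170) in top fits: black plate, amber disc at (315,153). The turquoise look-alikes at (370,218), (435,228) and (318,278) don't. Blue is at (266,173), and the stand runs from its open end near (213,150) to the ring at (132,156). I'll look closer with the wrist camera.

Run:
```python
from h import *
np.set_printoptions(precision=3,suppress=True)
KT=info("top"); R0=np.array(telemetry.read_state()["eef_rot"]); print(R0, viewer.camera_info("wrist"))
disc=ray(KT,(315,153),.016); blk=ray(KT,(330,189),.056)
print("disc",disc,"blk",blk)
d=(disc-blk)[:2]; a=np.arctan2(d[1],d[0]); print("yaw",a)
x=np.array([np.cos(a),np.sin(a),0]); y=np.array([-x[1],x[0],0])
print([ (s, env.ik([.55,-.36,.42],np.column_stack([s*x,-s*y,[0,0,-1]]))) for s in(1,-1)])
```

```text
[[ 0.952  0.307  0.   ]
 [ 0.307 -0.952 -0.   ]
 [-0.     0.    -1.   ]] {'intrinsics': array([[342.004,   0.   , 285.812],
       [  0.   , 342.004, 202.654],
       [  0.   ,   0.   ,   1.   ]]), 'hand_eye': array([[-0.   , -0.957, -0.289,  0.084],
       [ 1.   , -0.   , -0.   ,  0.   ],
       [-0.   , -0.289,  0.957,  0.018],
       [ 0.   ,  0.   ,  0.   ,  1.   ]])}
disc [ 0.611 -0.339  0.016] blk [ 0.49  -0.385  0.056]
yaw 0.365324661870011
[(1, array([-0.666,  0.329,  1.055, -0.   ,  1.758,  0.54 ])), (-1, None)]
```

```bash
cat >> h.py <<'E'
def R(a):
    c,s=np.cos(a),np.sin(a); return np.array([[c,s,0],[s,-c,0],[0,0,-1.]])
E
python3 - <<'E'
from h import *
np.set_printoptions(precision=3,suppress=True)
env.move_to([.56,.08,.45],R(1.55))
KT=info("wrist"); im=viewer.camera("wrist"); save("stand",im); np.savez("stand",K=KT[0],T=KT[1])
for q,z in(("stand",0),("ring_axis",.057)):
    for d in finder.pinpoint(q,"wrist")[:2]: print(q,d["p"],d["uv"],ray(KT,d["uv"],z))
env.move_to([.55,-.36,.40],R(.365))
KT=info("wrist"); im=viewer.camera("wrist"); save("amber",im); np.savez("amber",K=KT[0],T=KT[1])
for d in finder.pinpoint("carrier_amber","wrist")[:3]: print(d["p"],d["uv"],ray(KT,d["uv"],0))
print(telemetry.read_state()["time"])
E
```

```text
stand 0.75 [291.0, 30.2] [0.569 0.239 0.   ]
ring_axis 0.97 [291.6, 19.2] [0.568 0.239 0.057]
0.94 [195.7, 397.1] [ 0.208 -0.354  0.   ]
0.76 [287.2, 171.7] [ 0.556 -0.358  0.   ]
0.75 [360.4, 324.4] [ 0.401 -0.521  0.   ]
4.925
```

View pics/stand.png

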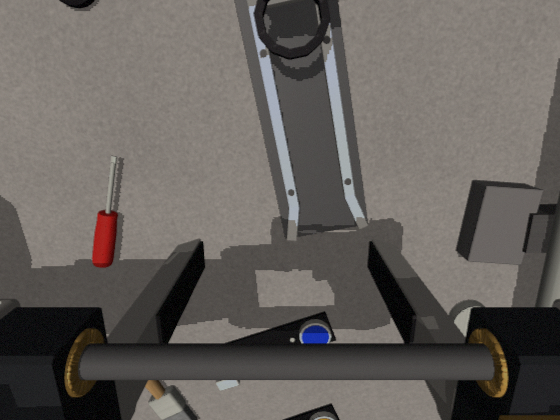

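View pics/amber.png

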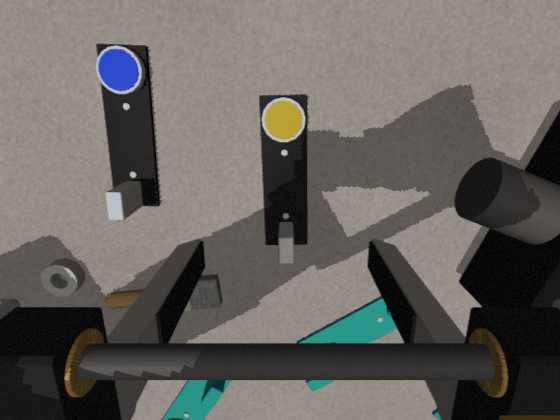

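Wrist view: black plate with amber disc at (284,120), grip block top near (286,228); blue black carrier at (120,70); turquoise ones at the bottom. The stand's guide runs from (325,225) up to the ring at (291,20). Now the confirming crop and the poses.

Run:
```python
from h import *
np.set_printoptions(precision=4,suppress=True)
im=cv2.imread("pics/amber.png"); a=cv2.resize(im[80:280,220:350],None,fx=2.9,fy=2.9,interpolation=cv2.INTER_CUBIC)
b=cv2.resize(cv2.imread("pics/stand.png")[0:240,220:380],None,fx=2.4,fy=2.4,interpolation=cv2.INTER_CUBIC)
c=np.zeros((580,377+384,3),np.uint8); c[:580,:377]=a[:580]; c[:576,377:]=b; cv2.imwrite("pics/crop.png",c)
f=np.load("amber.npz"); KT=(f["K"],f["T"])
h=cv2.cvtColor(im,cv2.COLOR_BGR2HSV); m=cv2.inRange(h,(18,120,100),(32,255,255))
n,l,s,ct=cv2.connectedComponentsWithStats(m); i=np.argmin(np.hypot(*(ct-[284,120]).T)); print(ct[i],s[i])
D=ray(KT,ct[i],.016); print("disc",D)
P=[ray(KT,u,.006) for u in((260,96),(306,94),(265,244),(307,244))]; print(np.array(P))
f=np.load("stand.npz"); KT=(f["K"],f["T"])
P=np.array([ray(KT,u,.025) for u in((264,54),(291,192),(326,40),(348,182))]); print(P)
for i in(0,2): d=P[i]-P[i+1]; print(np.arctan2(d[1],d[0]),np.hypot(*d[:2]))
print(P.mean(0), (P[0]+P[2])/2,(P[1]+P[3])/2)
```

```text
[283.1506 119.5681] [ 265  101   37   38 1102]
disc [ 0.6092 -0.3333  0.016 ]
[[ 0.6225 -0.3021  0.006 ]
 [ 0.6417 -0.3466  0.006 ]
 [ 0.4658 -0.3648  0.006 ]
 [ 0.4837 -0.4116  0.006 ]]
[[0.5382 0.2117 0.025 ]
 [0.5649 0.054  0.025 ]
 [0.6061 0.2242 0.025 ]
 [0.6348 0.0651 0.025 ]]
1.7391367505148527 0.15987228349259408
1.7489539424338996 0.16161569265280734
[0.586  0.1387 0.025 ] [0.5721 0.2179 0.025 ] [0.5998 0.0596 0.025 ]
```

View pics/crop.png

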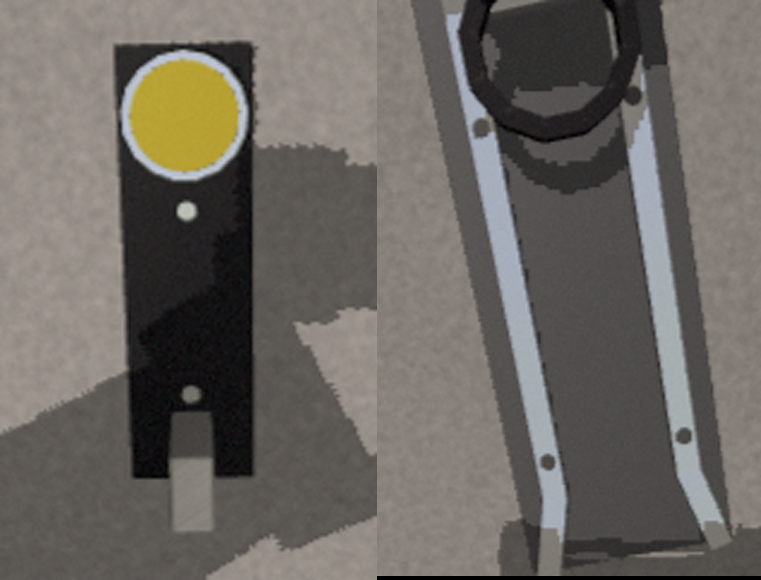

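The crop confirms it: black plate with an amber disc and aluminium grip block. The fences and screws are clear as well. Grasping now.

```bash
cat >> h.py <<'E'
SO=np.array([.5685,.239]); SY=1.744
def blk(x,z,yoff=0): # TCP for carrier origin at stand x, bottom z
    c,s=np.cos(SY),np.sin(SY); p=SO+(x-.07)*np.array([c,s])+yoff*np.array([-s,c]); return [p[0],p[1],.218+z]
E
python3 - <<'E'
from h import *
np.set_printoptions(precision=4,suppress=True)
a=.385; b=np.array([.5535,-.356])-.07*np.array([np.cos(a),np.sin(a)])
env.set_gripper(.06)
env.move_to([*b,.30],R(a)); env.move_linear([*b,.218],vel=.12)
s=telemetry.read_state(); print(s["force"])
env.set_gripper(0,50); s=telemetry.read_state(); print(s["grip_width"],s["gripper_force"],s["force"])
env.move_linear([*b,.36],vel=.15)
env.move_to(blk(-.235,.12),R(SY)); env.move_linear(blk(-.235,.035),vel=.12)
s=telemetry.read_state(); print(s["grip_width"],s["force"],s["tcp_pos"],s["time"])
KT=info("wrist"); np.savez("hov",K=KT[0],T=KT[1]); save("hov",viewer.camera("wrist")); save("hovs",viewer.camera("side"))
E
```

```text
[-0.7449 -0.1301  0.2878]
0.015908494244314224 50.00004708766937 [-0.2542 -0.5778 -0.012 ]
0.015502951670068404 [ 0.2646  0.4453 -1.7737] [ 0.6214 -0.0617  0.254 ] 11.025
```

View pics/hov.png

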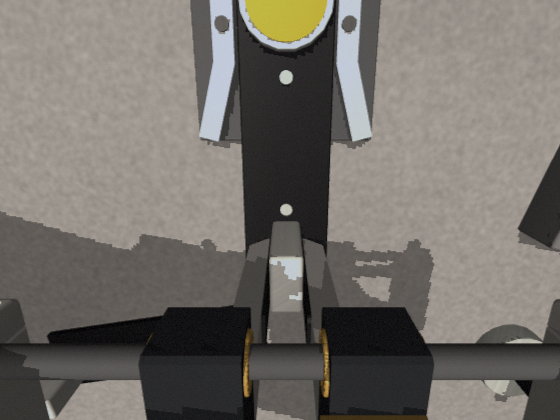

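View pics/hovs.png

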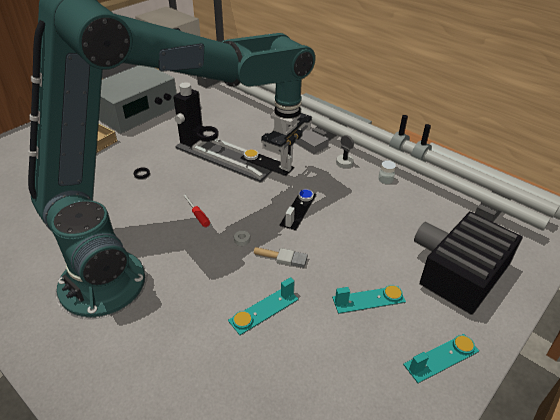

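The plate is centred between the fences (screws at columns 222 and 349, disc at 286), so lower and slide.

Run:
```python
from h import *
np.set_printoptions(precision=3,suppress=True)
def st(t): s=telemetry.read_state(); print(t,s["force"],s["tcp_pos"],s["time"]); return s
env.move_linear(blk(-.235,.013),vel=.06); st("low")
env.move_linear(blk(-.2,.013),vel=.08); st("in")
env.move_linear(blk(-.10,.013),vel=.12); st("mid")
env.move_linear(blk(-.07,.013),vel=.06); s=st("near")
u=np.array([np.cos(SY),np.sin(SY)]); f0=np.array(s["force"])[:2]@u
x=-.07
while x<-.052:
    x+=.002; env.move_linear(blk(x,.013),vel=.04)
    f=np.array(telemetry.read_state()["force"])[:2]@u
    if abs(f-f0)>8: break
print("contact",x,f-f0); st("home")
save("home",viewer.camera("wrist"))
```

```text
low [ 0.104  0.297 -1.685] [ 0.621 -0.061  0.23 ] 11.6417
in [-0.497 -0.775 -1.49 ] [ 0.615 -0.026  0.231] 12.225
mid [ 0.242 -0.129 -2.833] [0.598 0.071 0.231] 13.2083
near [ 0.285 -0.114 -1.304] [0.593 0.101 0.231] 13.8583
contact -0.057999999999999996 -9.490838361775287
home [ 0.705 -9.675  1.516] [0.591 0.111 0.232] 15.3583
```

Run:
```python
from h import *
np.set_printoptions(precision=3,suppress=True)
env.move_linear(blk(-.059,.0115),vel=.02); print(telemetry.read_state()["force"])
env.set_gripper(.034); env.pause(.2)
p=blk(-.059,.0115); env.move_linear([p[0],p[1],.33],vel=.12)
KT=info("wrist"); im=viewer.camera("wrist"); side=viewer.camera("side")
c=np.zeros((420,780,3),np.uint8); c[:,:560]=im; c[:160*2,560:]=cv2.resize(side[90:250,150:260],None,fx=2,fy=2)
save("fin",c)
s=telemetry.read_state(); print(s["force"],s["time"])
for d in finder.pinpoint("carrier_amber","wrist")[:1]:
    q=ray(KT,d["uv"],.012)[:2]-SO; cc,ss=np.cos(SY),np.sin(SY); print(d["p"],q@[cc,ss],q@[-ss,cc])
```

```text
[ 0.369 -6.986  0.615]
[-0.377  0.64   0.548] 17.4583
0.83 -0.059771980118198086 -0.0019023366879692308
```

View pics/fin.png

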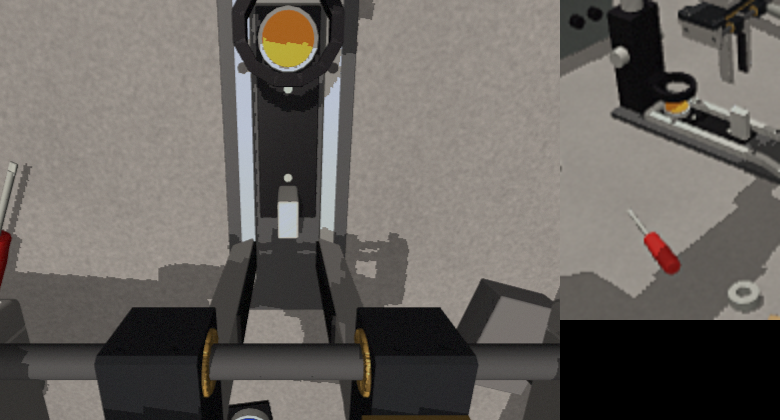

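The amber disc shows through the ring's bore at (288,40). The plate lies straight and flat between the fences, and the gripper is clear of it.

```bash
python3 -c "
from h import *
print(ticket.hand_in())"
```

```text
the job is handed in; nothing more can be done
None
```

The amber carrier is home against the stop under the lens ring (measured about 0.2 mm from nominal along the guide, 2 mm across) and released; the robot never touched the blue carrier, and I handed the job in at about 17.5 s, though the hand-in returned no verdict.

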